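# Pin the retaining bar of a reagent-bottle rack

### The job

Secure the bottle rack for travel: swing its retaining bar fully shut in front of the bottles, then take the headed pin from the wooden tool block and push it (do not just drop it) down through the fork and the bar's lug until its collar seats flat on the fork. Do not tip the bottles over, and let go of everything when done.

Things in the scene. Friction and masses are not known exactly. Their poses are not given: they have to be found in the camera images.
- fork (a point): Centre of the hole in the top face of the upper ear of the steel fork at the rack's right front corner, 119 mm above the bench. Axes as the rack's: z up, -x out of its front, +y from fork to hinge. Two ears 44 x 40 mm, 12 mm thick, 20 mm apart, holes 16 mm wide, open below. A spring ball in the lower ear grips the pin: it enters freely, then needs a push of up to about 15 N over its last 30 mm.
- rack: Grey bottle rack fixed to the bench, 125 x 320 mm, origin under its centre, front -x, z up. Fork and hinge axes are 85 mm in front of the origin, fork at y -135 mm, hinge at y +135 mm. Behind each a steel upright 40 mm wide, 126 mm high begins 22 mm behind the axis. Tops of the bottles: 139 mm above the bench; back panel 135 mm.
- bar_lug (a point): Centre of the 17 mm vertical hole in the top face of the lug (36 x 36 mm, 14 mm thick) on the free end of the retaining bar, 104 mm above the bench. Its y axis points along the bar to the hinge, its -x axis out of the front of the bar. With the bar shut it lies right below the fork's hole.
- bar_hinge (a point): Point on the vertical hinge axis of the retaining bar, at the rack's left front corner, level with the bar's top edge (109 mm above the bench). The bar is flat steel, 10 mm thick, 24 mm high (85 to 109 mm above the bench), straight, 270 mm from hinge axis to lug hole; it can be pushed or pinched from above anywhere between.
- bar (a joint): Swing of the retaining bar in rad: 0 = shut against its stop, lug hole in line with the fork holes; grows as the free end swings out of the rack's front towards the robot, up to 0.9. Light friction keeps it where it is left (about 0.6 N at the lug moves it).
- pin_knob (a point): Centre of the pin's black knob (26 mm wide, 44 mm tall), z up along the pin. Pin 125 mm long, 0.14 kg: below the knob a steel collar 34 mm wide, 6 mm thick, then a 14 mm shank with a tapered nose (last 11 mm, to 6 mm). From here 22 mm down to the collar's top, 28 to its underside, 103 to the nose. Starts upright in a hole of the block, collar on its top. Seated, it is 28 mm above the fork point.
- pin: The same headed pin, origin at the end of its nose, z up along the pin.
- block: Wooden tool block fixed to the bench, 210 x 56 x 85 mm high, origin under its centre, x along its length. Three holes 18 mm wide and 80 mm deep, at -75, 0 and 75 mm along x, hold in any order the headed pin, a screwdriver with a grey waisted handle and a marker pen; they stick up at most 70 mm above the block.
- bottle_a: Amber reagent bottle standing in the rack next to the fork, 66 mm wide, 125 mm tall, origin at its underside, z up; 65 mm behind the line from fork to hinge.
- bottle_b: Same as bottle_a, the middle one.
- bottle_c: Same as bottle_a, the one nearest the hinge.
Not all that is in view belongs to the job. Leave any pink look-alike of the pin alone.

How it is judged:
By the outcome, as a careful person would: the job done as asked, in the order asked, and still so for the second after the job is handed in, with the robot touching nothing.
It also fails if it takes over 58 s, if anything falls off the work surface, if the arm or the gripper's body presses on something with over 40 N, if the wrist force passes 120 N, or if a joint passes its speed limit or range.

### The arm

A 7-joint arm with a two-finger parallel gripper is mounted at the origin on the work surface. World frame = base frame: x ahead of the robot, y to its left, z up, the work surface at z = 0. Lengths are in m, angles in rad, forces in N, time in s.
With the tool pointing down it reaches from about 0.4 to 0.925 m from the base axis. Payload 4.1 kg.
Tool frame: the origin (TCP) lies on the mounting face of the last link; the fingertips stand 173 mm ahead of it and the grasp point (between the pads) lies 155 mm ahead of it; x points along the fingers, y is the direction in which the jaws open and shut, and the axes are right-handed (so a half turn about x gives the same grasp; the last joint's range is limited). The gripper opens to 85 mm and grips with 20 to 120 N. Pads are 22 mm wide; open, the fingers measure 114 mm over their backs; the gripper's body (76 mm by 85 mm) begins 54 mm behind the grasp point. The pads swing forward as they close: fully open they stand 13 mm farther back than shut.
Start: joints at [-1.33, 0.398, 0.045, 1.537, -0.019, 1.207, -0.051], TCP at [0.217, 0.613, 0.405] pointing down, gripper open.
Joint ranges: [-2.82, 2.82], [-0.49, 2.23], [-1.37, 1.46], [0, 2.46], [-1.36, 4.5], [0.23, 2], [-2.94, 2.94]. Speed limits (rad/s): [2.57, 2.57, 3.14, 3.14, 3.14, 3.14, 3.14].

### API

Orientations are given as [roll, pitch, yaw] about the fixed x, y, z axes, in that order (R = Rz(yaw) Ry(pitch) Rx(roll)).
In Python, from workcell import arm gives the robot as it stands. Calls block until the motion is done:
- arm.movep(position, orientation): joint-space move of the TCP to a pose.
- arm.servo_line(position, orientation=None, feed=0.15, until_force=None): straight line of the TCP; orientation=None keeps the orientation; feed is the mean speed in m/s. With until_force (N) it stops when the force on the tool has changed by that much, and returns True; else False.
- arm.set_joints(angles): joint-space move.
- arm.release() and arm.grab(): open the fingers fully, or close them until they stop; the grip force is fixed at half the most.
- arm.sleep(seconds).
- arm.solve_ik(position, orientation): joint angles nearest the present ones, or None.
- arm.sense(): the state.
- arm.get_image(name): name is "scene" or "side" or "wrist"; returns a dict with "color" (420x560x3 uint8, red, green, blue), "mtx" (3x3 intrinsics, pixels), "k1" (the pictures are not rectified: a ray, as slopes to the right and down, at radius r is drawn at 1 + k1 r^2 times it, then the intrinsics apply), "rvec" (rotation vector, rad) and "tvec" (3), from world to camera coordinates, as OpenCV has them. Camera axes: x right, y down, z forward; pixel columns grow to the right and rows downward; lengths in m; the calibration is good to about 2 mm. A picture is of the moment at which its call begins. There is no depth.
A pose or a line that the arm cannot do raises arm.MotionError and nothing moves.
- arm.close_job(): hands the job in, once; it reports no verdict.
The state is a dict: "t": time; "qpos": joint angles; "joint_vel": joint speeds; "joint_efforts": joint torques, N m; "eef_pos": TCP position; "ee_rot": TCP orientation; "force": force on the tool from outside, world axes, zero at the start; "ft_torque": the same for the moment, N m; "finger_gap": opening from 0.0 (shut) to 1.0 (fully open).
Only numpy, scipy, OpenCV 4.12 (cv2) and the standard library are available. Lean on these libraries where they do the work, as an engineer would, in place of code of your own. Each camera call takes 0.05 s, during which the arm holds its last target.

## Working session

There is one attempt and no reset: what is moved stays moved. The work goes in short steps, each a Python script; the robot and the scene stay as the last script left them, time stands still between calls to the robot, and variables do not carry over. Pictures are saved under pics/ and viewed, and the job is handed in when it is done.

```bash
ls; mkdir -p pics
python3 - <<'E'
from workcell import arm
import cv2,pickle
d={}
for n in ["scene","side","wrist"]:
    im=arm.get_image(n); d[n]=im
    cv2.imwrite(f"pics/{n}0.png",im["color"][:,:,::-1])
    print(n,im["mtx"].tolist(),im["k1"],im["rvec"],im["tvec"])
pickle.dump(d,open("im0.pkl","wb"))
s=arm.sense();print(s)
E
```

```text
pics
scene [[530.7088606648922, 0.0, 276.2040781968637], [0.0, 530.7088606648922, 198.96783801373087], [0.0, 0.0, 1.0]] -0.037349427451934585 [ 1.38050066  1.88862184 -1.02279914] [ 0.19974403 -0.18094831  1.59253125]
side [[393.89298118937626, 0.0, 282.7842338845682], [0.0, 393.89298118937626, 207.15635807396532], [0.0, 0.0, 1.0]] 0.017248130192969804 [ 0.51240806 -2.69775742  1.17845706] [0.50507144 0.23979367 0.60998178]
wrist [[360.21526817361223, 0.0, 278.66814029080774], [0.0, 360.21526817361223, 206.8769018476717], [0.0, 0.0, 1.0]] -0.023482637922272794 [-2.3516391  -1.66318906 -0.25331192] [-0.64886124 -0.03833388  0.378992  ]
{'t': 0.15, 'qpos': array([-1.32998853,  0.39907236,  0.04505275,  1.53757713, -0.01873504,
        1.20688202, -0.05070291]), 'joint_vel': array([ 0.0010976 , -0.00439563, -0.00106988, -0.00293058,  0.00149458,
       -0.00132805, -0.00047711]), 'joint_efforts': array([ 1.77211528e-03, -4.75562418e+01,  1.36665523e+00, -2.54513061e+01,
        1.17354773e-02,  6.48132627e-03, -7.49461037e-06]), 'eef_pos': array([0.2165347 , 0.61264952, 0.40387566]), 'ee_rot': array([-1.51811145,  1.56927941, -1.85783468]), 'force': array([-0.66602849,  0.0997263 ,  0.00247006]), 'ft_torque': array([-0.04989833,  0.01562925, -0.02390213]), 'finger_gap': 0.9948206366278209}
```

View pics/scene0.png

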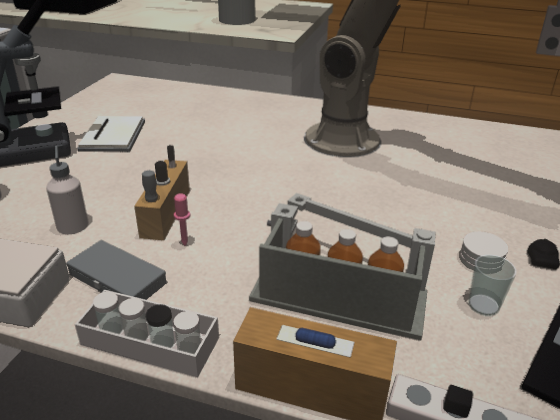

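View pics/side0.png

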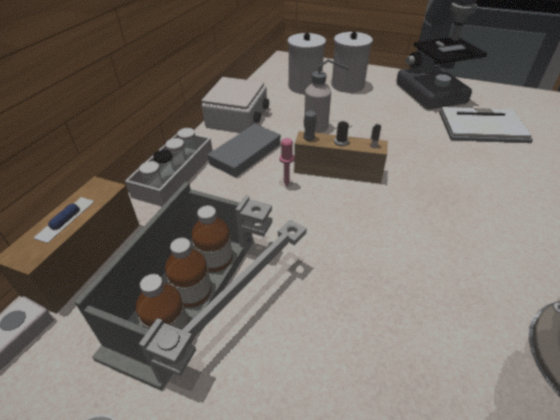

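View pics/wrist0.png

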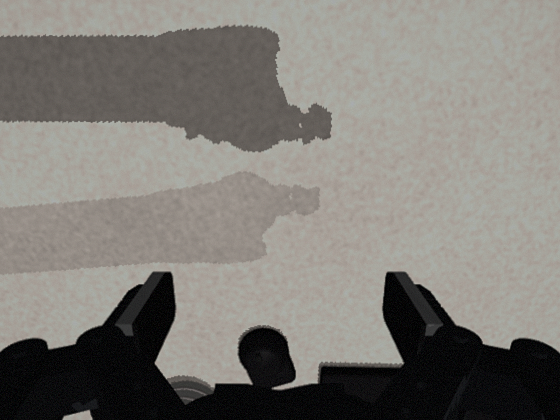

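The rack has its fork at about (255,212) in the side view, the open lug at (291,232) and the hinge at (168,342). In the block the middle item, (342,132), looks like the pin, and the pink look-alike stands at (287,160). I'll zoom in to get accurate pixels.

Run:
```python
import cv2
a=cv2.imread("pics/side0.png");b=cv2.imread("pics/scene0.png")
def z(im,x0,y0,x1,y1,n,k):
    cv2.imwrite(n,cv2.resize(im[y0:y1,x0:x1],None,fx=k,fy=k,interpolation=cv2.INTER_CUBIC))
z(a,140,190,320,370,"pics/s_rack.png",3.3)
z(a,270,90,400,190,"pics/s_block.png",6)
z(b,250,185,450,335,"pics/c_rack.png",4)
z(b,125,135,225,235,"pics/c_block.png",6)
```

```text
(no output)
```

View pics/s_rack.png

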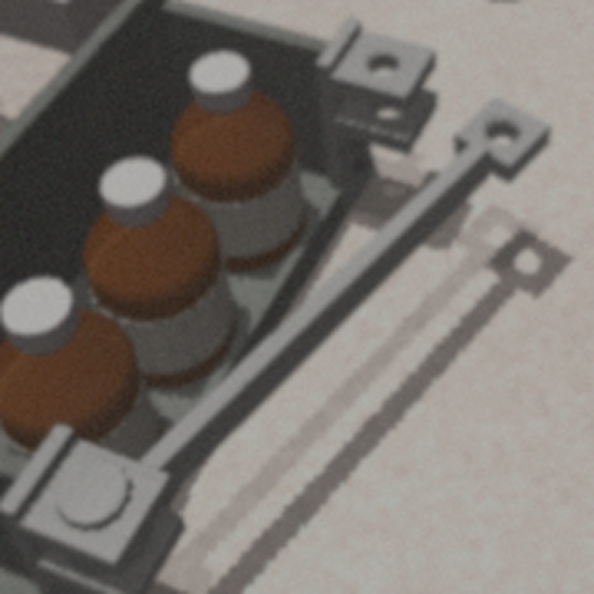

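View pics/s_block.png

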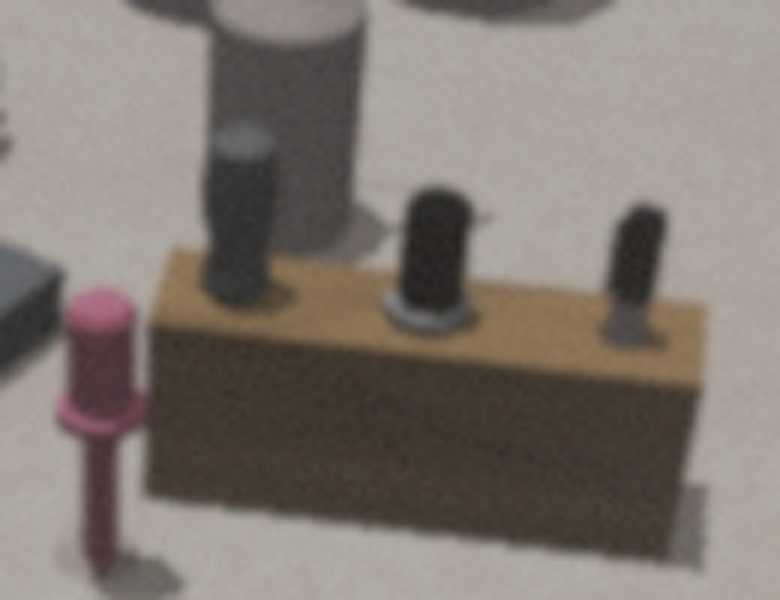

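View pics/c_rack.png

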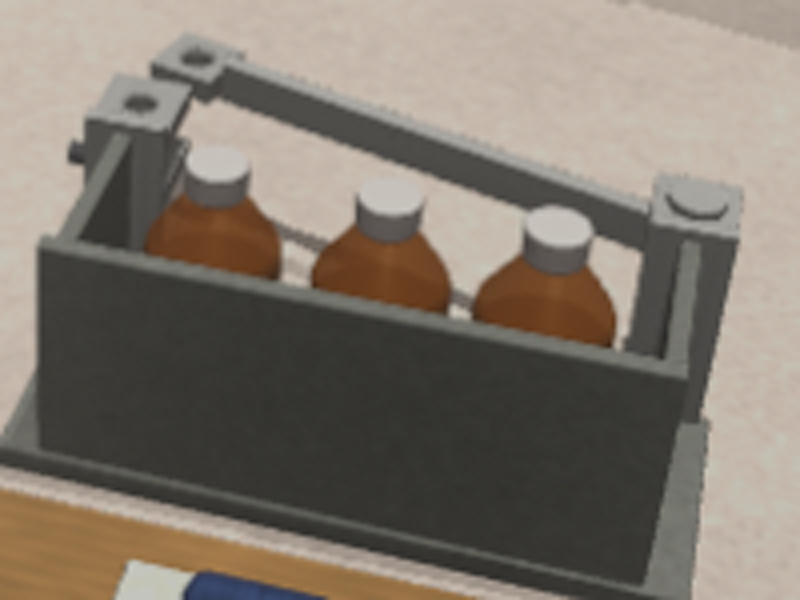

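View pics/c_block.png

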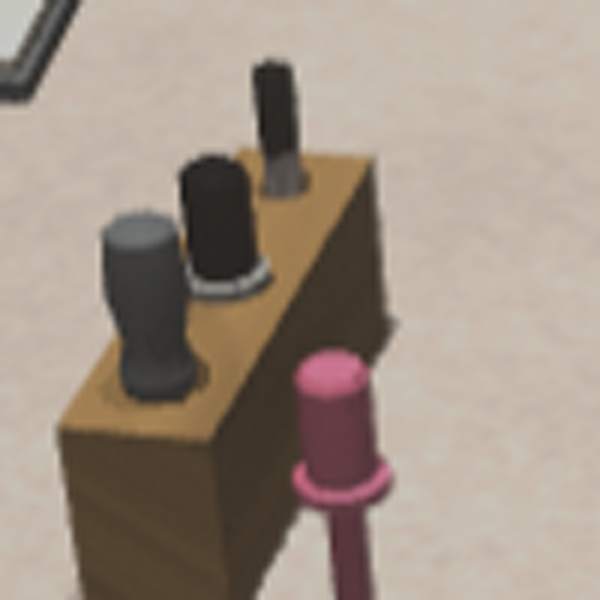

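```bash
cat > h.py <<'E'
import numpy as np,cv2,pickle
from scipy.optimize import least_squares
def cam(im):
    R=cv2.Rodrigues(np.array(im["rvec"],float))[0];t=np.array(im["tvec"],float).ravel()
    return R,t
def ray(im,u,v):
    R,t=cam(im);D=np.array([im["k1"],0,0,0,0.])
    n=cv2.undistortPoints(np.array([[[u,v]]],float),np.array(im["mtx"]),D,None,None)[0,0]
    d=R.T@np.array([n[0],n[1],1.]);return -R.T@t,d
def onz(im,u,v,z):
    o,d=ray(im,u,v);return o+d*(z-o[2])/d[2]
def proj(im,p):
    q,_=cv2.projectPoints(np.array(p,float).reshape(-1,1,3),np.array(im["rvec"],float),np.array(im["tvec"],float),np.array(im["mtx"]),np.array([im["k1"],0,0,0,0.]))
    return q.reshape(-1,2)
E
python3 - <<'E'
from h import *
np.set_printoptions(precision=4,suppress=True)
d=pickle.load(open("im0.pkl","rb"))
S,C=d["side"],d["scene"]
f=lambda c,x0,y0,k:(x0+(c[0]+.5)/k-.5,y0+(c[1]+.5)/k-.5)
sr=lambda *c:f(c,140,190,3.3);sb=lambda *c:f(c,270,90,6);cr=lambda *c:f(c,250,185,4);cb=lambda *c:f(c,125,135,6)
P=lambda im,uv,z:onz(im,*uv,z)
print("fork",P(S,sr(384,63),.119),P(C,cr(141,103),.119))
print("lug",P(S,sr(503,131),.104),P(C,cr(198,58),.104))
print("hinge",P(S,sr(92,495),.123),P(C,cr(697,200),.123))
print("knobtop",P(S,sb(441,200),.135),P(C,cb(214,168),.135))
print("collar",P(S,sb(430,306),.091),P(C,cb(224,279),.091))
for c in [(172,250),(706,305),(700,383),(152,325)]: print("blk side",P(S,sb(*c),.085))
for c in [(375,157),(212,440),(60,428),(240,150)]: print("blk scene",P(C,cb(*c),.085))
print("caps S",[P(S,sr(*c),.139) for c in [(220,72),(134,182),(37,305)]])
print("caps C",[P(C,cr(*c),.139) for c in [(219,162),(391,194),(558,222)]])
E
```

```text
fork [ 0.595  -0.0037  0.119 ] [ 0.5978 -0.0075  0.119 ]
lug [0.523  0.0066 0.104 ] [0.5261 0.0028 0.104 ]
hinge [0.5965 0.2662 0.123 ] [0.5997 0.2612 0.123 ]
knobtop [ 0.5229 -0.3131  0.135 ] [ 0.5256 -0.3168  0.135 ]
collar [ 0.5218 -0.3101  0.091 ] [ 0.5312 -0.3147  0.091 ]
blk side [ 0.6302 -0.321   0.085 ]
blk side [ 0.4249 -0.3582  0.085 ]
blk side [ 0.4172 -0.3056  0.085 ]
blk side [ 0.6191 -0.2681  0.085 ]
blk scene [ 0.4161 -0.3076  0.085 ]
blk scene [ 0.6227 -0.2724  0.085 ]
blk scene [ 0.6328 -0.3265  0.085 ]
blk scene [ 0.4281 -0.362   0.085 ]
caps S [array([0.6599, 0.0519, 0.139 ]), array([0.6598, 0.1318, 0.139 ]), array([0.66  , 0.2069, 0.139 ])]
caps C [array([0.6619, 0.0482, 0.139 ]), array([0.6617, 0.128 , 0.139 ]), array([0.6592, 0.2024, 0.139 ])]
```

Run:
```python
from h import *
np.set_printoptions(precision=4,suppress=True)
d=pickle.load(open("im0.pkl","rb"))
W=d["wrist"];R,t=cam(W)
from scipy.spatial.transform import Rotation as Ro
Rt=Ro.from_euler("xyz",[-1.51811145,1.56927941,-1.85783468]).as_matrix()
print("cam in tool",Rt.T@(-R.T@t-[0.2165347,0.61264952,0.40387566]), (Rt.T@R.T).round(2).tolist())
S,C=d["side"],d["scene"]
f=lambda c,x0,y0,k:(x0+(c[0]+.5)/k-.5,y0+(c[1]+.5)/k-.5)
print("pink nose",onz(S,*f((103,572),270,90,6),0)); print("pink top",onz(S,*f((100,305),270,90,6),.125))
from workcell import arm
hp=np.pi/2
for p,y in [([.47,.06,.45],0),([.47,.06,.265],0),([.58,.06,.265],0),([.6,-.005,.40],0),([.525,-.315,.27],.179),([.6,-.005,.3],0)]:
    print(p,arm.solve_ik(p,[0,hp,y]))
```

```text
cam in tool [ 0.0322 -0.0001 -0.0772] [[0.0, -0.3, 0.95], [1.0, -0.0, -0.0], [0.0, 0.95, 0.3]]
pink nose [ 0.62   -0.2194  0.    ]
pink top [ 0.6205 -0.2166  0.125 ]
[0.47, 0.06, 0.45] [-0.7516  0.0425  0.5554  1.8882 -0.0239  1.2174  1.3825]
[0.47, 0.06, 0.265] [-0.6223  0.2794  0.4688  2.1019 -0.1751  0.7968  1.5245]
[0.58, 0.06, 0.265] [-0.4913  0.4531  0.4044  1.849  -0.2246  0.8842  1.5906]
[0.6, -0.005, 0.4] [-0.541   0.3664  0.622   1.6798 -0.2288  1.1691  1.7105]
[0.525, -0.315, 0.27] [-0.2099  0.6898  0.9851  1.7828 -0.6622  1.04    2.7763]
[0.6, -0.005, 0.3] [-0.4734  0.4599  0.5398  1.7829 -0.2791  0.9754  1.7495]
```

Run:
```python
from workcell import arm
import cv2,pickle,numpy as np
hp=np.pi/2
arm.movep([.45,.04,.42],[0,hp,0])
im=arm.get_image("wrist");pickle.dump(im,open("w1.pkl","wb"))
cv2.imwrite("pics/w1.png",im["color"][:,:,::-1])
arm.grab()
s=arm.sense();print(s["t"],s["eef_pos"],s["qpos"],s["finger_gap"],s["force"])
```

```text
3.1833 [0.44998595 0.04000179 0.42001615] [-0.76393017  0.01907186  0.5929049   1.97637899 -0.01170885  1.1494393
  1.40448251] 0.0012931550065705618 [ 0.98603342 -0.67238506 -0.24920642]
```

View pics/w1.png

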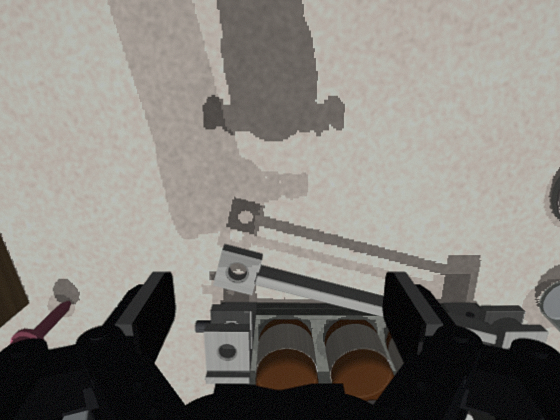

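The wrist view shows the lug hole at about (238,271), the fork hole at (228,351) and the bar running right towards the hinge. I'll measure both holes and push the bar shut.

Run:
```python
from h import *
W=pickle.load(open("w1.pkl","rb"))
im=W["color"][:,:,::-1]
cv2.imwrite("pics/w1z.png",cv2.resize(im[240:390,190:290],None,fx=4,fy=4,interpolation=cv2.INTER_CUBIC))
print(onz(W,228,351,.119),onz(W,238,271,.104))
from workcell import arm
o=[0,np.pi/2,0]
arm.servo_line([.47,.065,.265],o,feed=.2)
s0=arm.sense()
r=arm.servo_line([.592,.065,.265],o,feed=.06,until_force=8)
s=arm.sense();print(r,s["t"],s["eef_pos"],s["force"]-s0["force"])
```

```text
[ 0.59380259 -0.00444396  0.119     ] [0.52143638 0.00541273 0.104     ]
True 5.7833 [0.58106629 0.06487623 0.26415213] [ 0.46035281 -0.31350326 -0.55400537]
```

View pics/w1z.png

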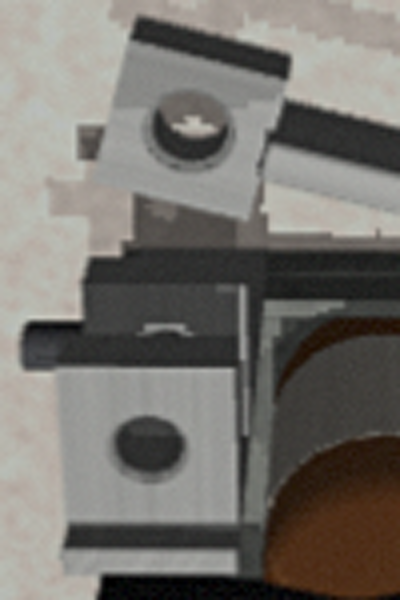

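Run:
```python
from h import *
from workcell import arm
for n,b in [("side",(140,190,320,370)),("scene",(250,185,450,335))]:
    im=arm.get_image(n);pickle.dump(im,open(n+"1.pkl","wb"));c=im["color"][:,:,::-1]
    x0,y0,x1,y1=b
    cv2.imwrite(f"pics/{n}1.png",cv2.resize(c[y0:y1,x0:x1],None,fx=3.3,fy=3.3,interpolation=cv2.INTER_CUBIC))
s=arm.sense();print(s["t"],s["eef_pos"],s["force"])
```

```text
5.8833 [0.58067227 0.06483397 0.26385176] [ 0.21301321 -0.40896171 -0.23038729]
```

View pics/side1.png

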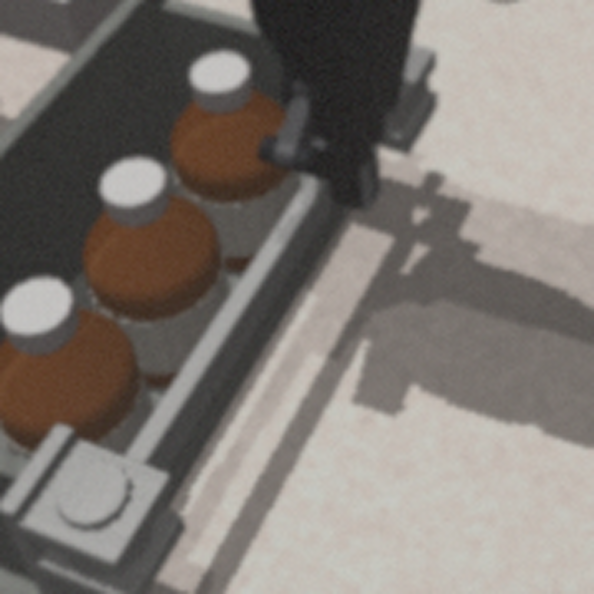

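View pics/scene1.png

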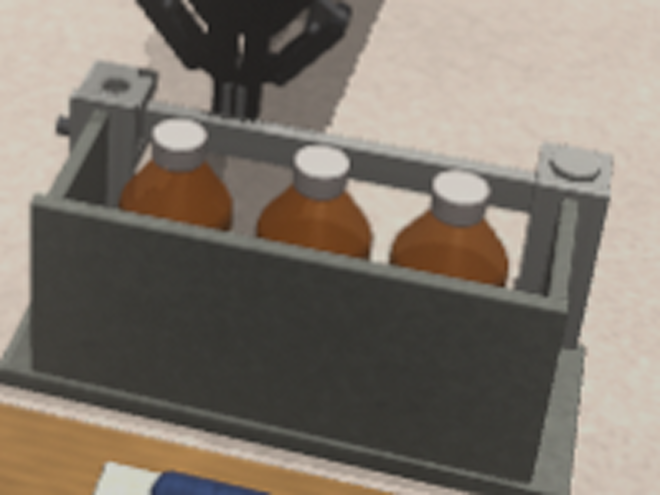

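The bar looks shut in front of the bottles. I'll press it once more, slowly, in case it rebounded. Then I'll back off and go and look at the pin.

Run:
```python
from h import *
from workcell import arm
o=[0,np.pi/2,0]
r=arm.servo_line([.592,.065,.264],o,feed=.02,until_force=12)
s=arm.sense();print(r,s["t"],s["eef_pos"],s["force"])
arm.servo_line([.50,.065,.264],o,feed=.12)
arm.servo_line([.50,.065,.42],o,feed=.3)
arm.release()
arm.movep([.48,-.02,.42],o)
W=arm.get_image("wrist");pickle.dump(W,open("w2.pkl","wb"));cv2.imwrite("pics/w2.png",W["color"][:,:,::-1])
arm.movep([.46,-.315,.42],o)
W=arm.get_image("wrist");pickle.dump(W,open("w3.pkl","wb"));cv2.imwrite("pics/w3.png",W["color"][:,:,::-1])
S=arm.get_image("side");pickle.dump(S,open("side2.pkl","wb"));cv2.imwrite("pics/side2.png",cv2.resize(S["color"][190:370,140:320,::-1],None,fx=3.3,fy=3.3,interpolation=cv2.INTER_CUBIC))
s=arm.sense();print(s["t"],s["eef_pos"],s["qpos"])
```

```text
True 6.2333 [0.58236797 0.06469213 0.26282274] [ 0.18369293 -0.56112125  0.20047007]
10.2417 [ 0.46128135 -0.31305618  0.41970208] [-0.22055784  0.33046932  0.93230526  1.75848421 -0.28482478  1.19646496
  2.36641912]
```

View pics/w2.png

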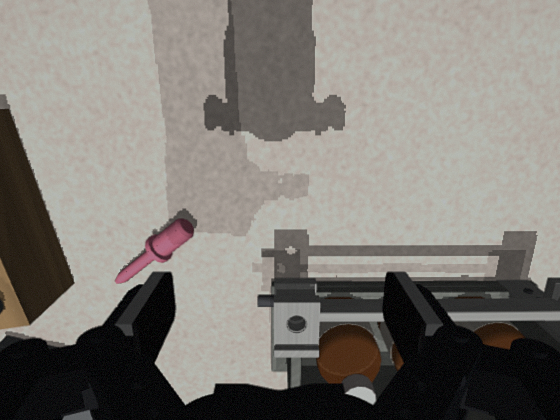

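View pics/w3.png

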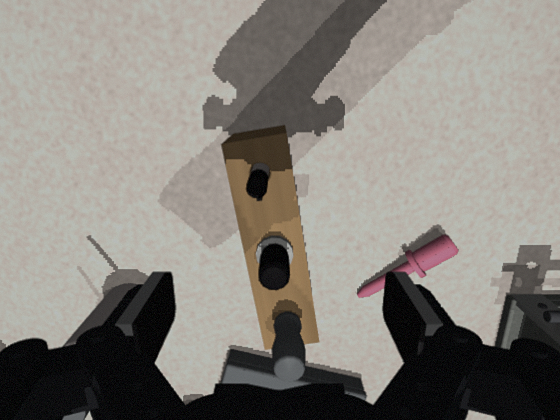

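View pics/side2.png

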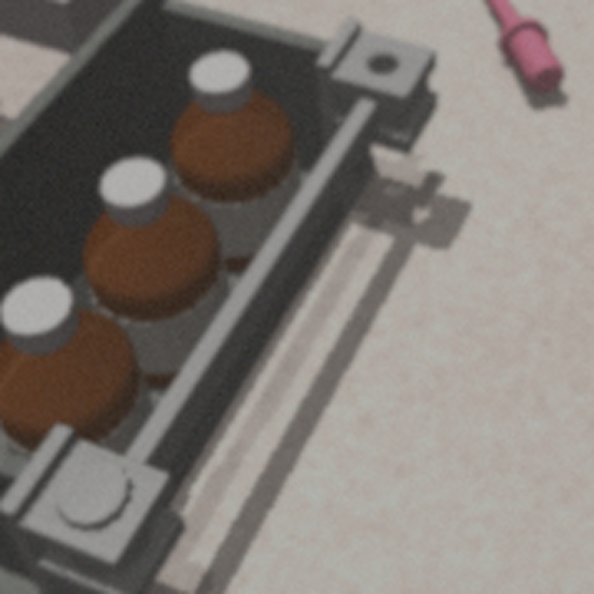

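The pink pin stood upright at the start and now lies on the bench. I'll check when it fell and whether it is still moving.

Run:
```python
from h import *
np.set_printoptions(precision=4,suppress=True)
for n in ["side1","side2","scene1"]:
    im=pickle.load(open(n+".pkl","rb"))
    h=cv2.cvtColor(im["color"],cv2.COLOR_RGB2HSV)
    m=cv2.inRange(h,(150,80,60),(179,255,255));_,_,st,ce=cv2.connectedComponentsWithStats(m)
    i=1+st[1:,4].argmax();print(n,st[i],ce[i],onz(im,*ce[i],.012))
for n in ["w1","w2","w3"]:
    im=pickle.load(open(n+".pkl","rb"))
    h=cv2.cvtColor(im["color"],cv2.COLOR_RGB2HSV)
    m=cv2.inRange(h,(150,80,60),(179,255,255));_,_,st,ce=cv2.connectedComponentsWithStats(m)
    i=1+st[1:,4].argmax();print(n,st[i],ce[i],onz(im,*ce[i],.012))
im=pickle.load(open("w2.pkl","rb"));print("fork",onz(im,297,323.5,.119))
c=im["color"][:,:,::-1];cv2.imwrite("pics/w2z.png",cv2.resize(c[285:365,255:335],None,fx=7,fy=7,interpolation=cv2.INTER_CUBIC))
im=pickle.load(open("w3.pkl","rb"));c=im["color"][:,:,::-1];cv2.imwrite("pics/w3z.png",cv2.resize(c[220:300,235:315],None,fx=7,fy=7,interpolation=cv2.INTER_CUBIC))
im=pickle.load(open("side1.pkl","rb"));cv2.imwrite("pics/side1f.png",im["color"][:,:,::-1])
```

```text
side1 [281 139  13  30 209] [286.5407 151.823 ] [ 0.6632 -0.3293  0.012 ]
side2 [287 185  22  30 251] [298.1235 201.8486] [ 0.5704 -0.1605  0.012 ]
scene1 [174 193  16  52 443] [181.3837 213.2957] [ 0.5308 -0.2739  0.012 ]
w1 [ 11 323  33  21 200] [ 25.705 334.23 ] [ 0.6592 -0.2757  0.012 ]
w2 [ 115  219   78   64 1620] [158.634  247.8469] [ 0.5696 -0.158   0.012 ]
w3 [ 392  235   66   43 1232] [428.164  256.1485] [ 0.5611 -0.1408  0.012 ]
fork [ 0.5944 -0.0054  0.119 ]
```

View pics/w2z.png

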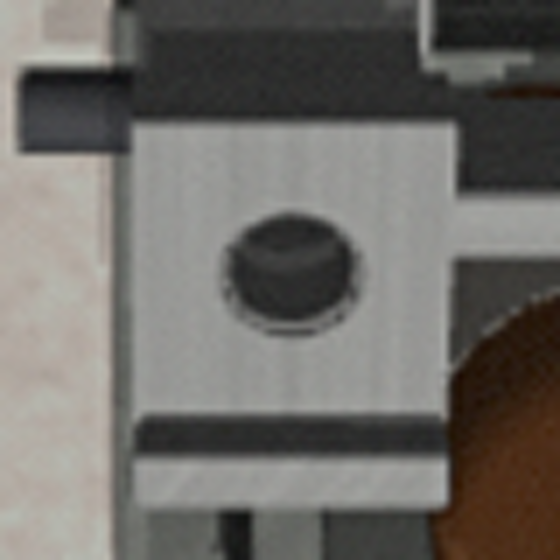

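View pics/w3z.png

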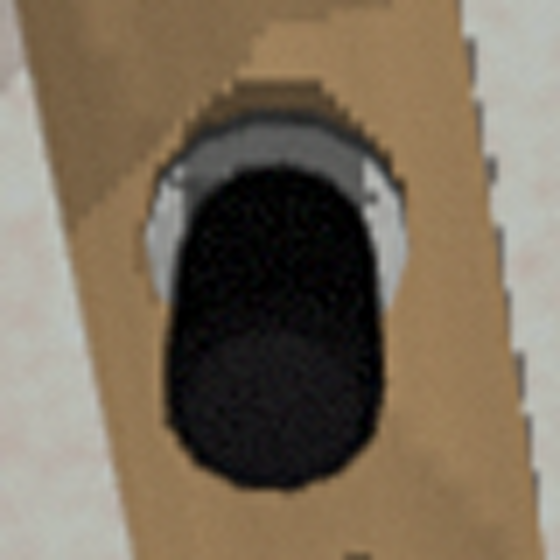

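View pics/side1f.png

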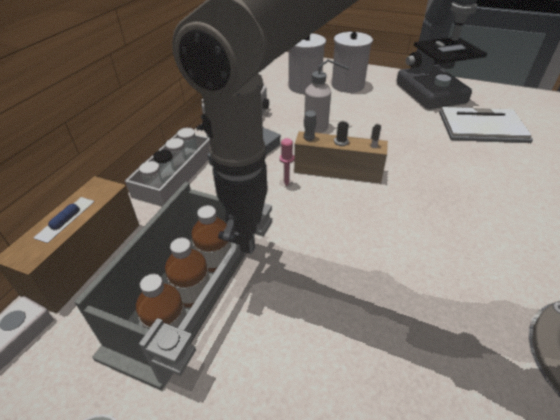

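Both views put the pin in the middle hole. The pink pin was still upright at t=5.9 and toppled later with the arm nowhere near it, so I'll leave it. Next is the grasp.

Run:
```python
from h import *
from workcell import arm
np.set_printoptions(precision=4,suppress=True)
W=pickle.load(open("w3.pkl","rb"))
k=onz(W,273.9,278.1,.135);print(k)
```

```text
[ 0.5221 -0.3164  0.135 ]
```

Run:
```python
from h import *
from workcell import arm
o=[0,np.pi/2,0]
arm.servo_line([.5225,-.3155,.36],o,feed=.2)
arm.servo_line([.5225,-.3155,.272],o,feed=.15)
arm.sleep(.2)
s=arm.sense();print(s["t"],s["eef_pos"],s["force"])
arm.grab()
s=arm.sense();print(s["t"],s["eef_pos"],s["force"],s["ft_torque"],s["finger_gap"])
for n in ["side","scene"]:
    im=arm.get_image(n);cv2.imwrite(f"pics/{n}3.png",im["color"][:,:,::-1])
```

```text
11.7583 [ 0.52281761 -0.31584337  0.27320101] [-0.03694303 -0.0993347  -0.07491973]
12.3417 [ 0.52259631 -0.31563592  0.27221103] [0.80939344 0.23560816 1.13276807] [-0.00187857 -0.00327213 -0.03204236] 0.2877331454250406
```

View pics/side3.png

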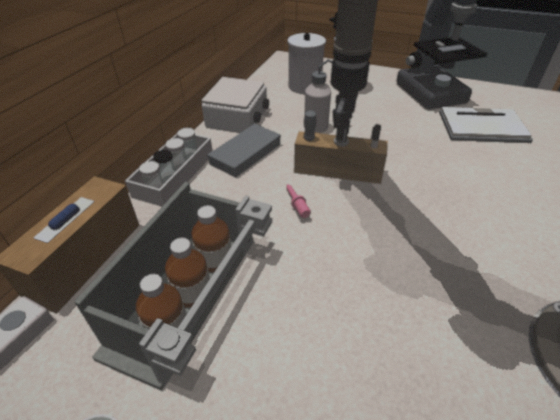

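View pics/scene3.png

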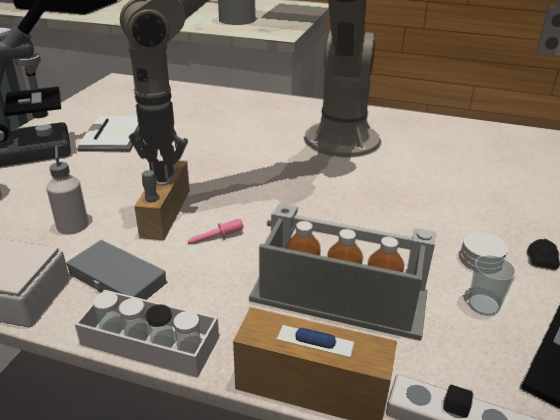

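The gap of 24.5 mm matches the knob. I'll lift the pin, carry it above the fork and look.

Run:
```python
from h import *
from workcell import arm
o=[0,np.pi/2,0]
arm.servo_line([.5225,-.3155,.44],o,feed=.15)
arm.servo_line([.595,-.0055,.44],o,feed=.2)
arm.servo_line([.595,-.0055,.405],o,feed=.1)
arm.sleep(.4)
d={}
for n in ["side","scene","wrist"]:
    im=arm.get_image(n);d[n]=im;cv2.imwrite(f"pics/{n}4.png",im["color"][:,:,::-1])
pickle.dump(d,open("im4.pkl","wb"))
c=d["side"]["color"][:,:,::-1];cv2.imwrite("pics/side4z.png",cv2.resize(c[140:240,200:310],None,fx=6,fy=6,interpolation=cv2.INTER_CUBIC))
c=d["scene"]["color"][:,:,::-1];cv2.imwrite("pics/scene4z.png",cv2.resize(c[145:245,230:340],None,fx=6,fy=6,interpolation=cv2.INTER_CUBIC))
s=arm.sense();print(s["t"],s["eef_pos"],s["force"],s["ft_torque"],s["finger_gap"],s["qpos"])
```

```text
16.5 [ 0.59500539 -0.00548123  0.40509107] [-0.35347366  0.33337568 -0.19316255] [0.01872579 0.03565053 0.04500307] 0.279316262426469 [-0.69883322  0.40727907  0.84603177  1.68900312 -0.3248291   1.19267634
  1.79918362]
```

View pics/side4z.png

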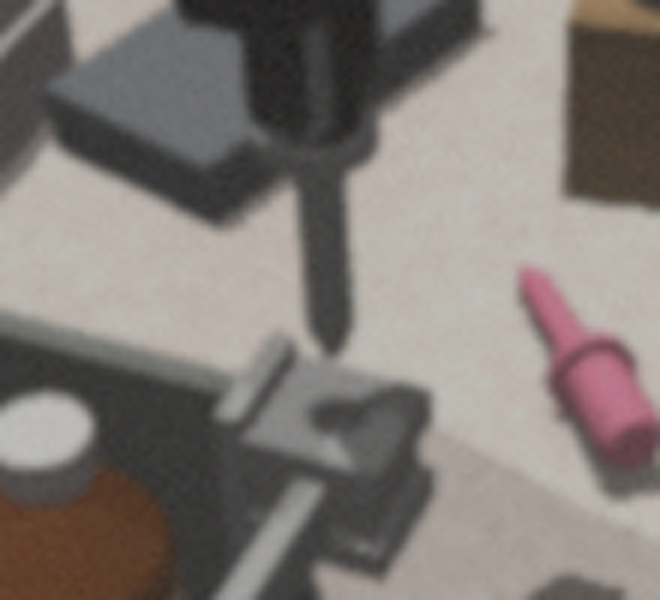

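View pics/scene4z.png

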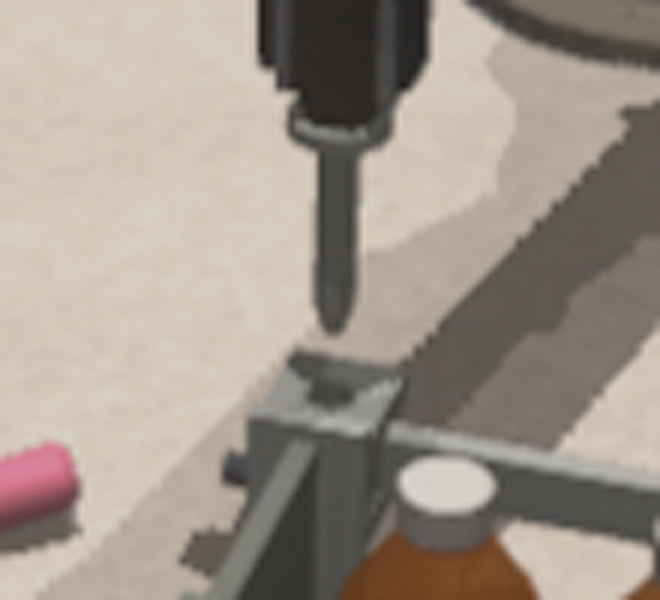

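View pics/wrist4.png

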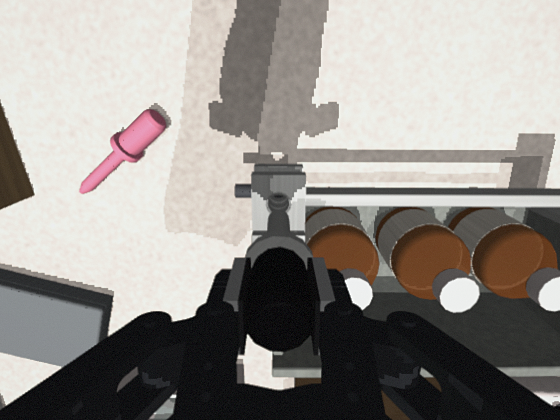

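Run:
```python
from h import *
np.set_printoptions(precision=4,suppress=True)
d=pickle.load(open("im4.pkl","rb"));d0=pickle.load(open("im0.pkl","rb"))
f=lambda c,x0,y0,k=6:(x0+(c[0]+.5)/k-.5,y0+(c[1]+.5)/k-.5)
nz=.143
for n,tip,x0,y0,fk in [("side",(333,353),200,140,f((384,63),140,190,3.3)),("scene",(332,331),230,145,f((141,103),250,185,4))]:
    im=d[n];F=onz(im,*fk,.119)
    print(n,"rel nose",(onz(im,*f(tip,x0,y0),nz)-F)[:2],"dz+3mm:",(onz(im,*f(tip,x0,y0),nz+.003)-F)[:2])
    # expected pixel of vertical axis through nose
    p=onz(im,*f(tip,x0,y0),nz);q=proj(im,[p+[0,0,.02],p+[0,0,.05],p+[0,0,.075]])
    print((q-[x0,y0]+.5)*6-.5)
o1,d1=ray(d["side"],*f((333,353),200,140));o2,d2=ray(d["scene"],*f((332,331),230,145))
A=np.c_[d1,-d2];t=np.linalg.lstsq(A,o2-o1,rcond=None)[0];print(o1+t[0]*d1,o2+t[1]*d2)
W=d["wrist"];p=proj(W,[[.595,-.0055,.143],[.595,-.0055,.119]]);print(p)
c=W["color"][:,:,::-1];cv2.imwrite("pics/w4z.png",cv2.resize(c[150:270,230:330],None,fx=5,fy=5,interpolation=cv2.INTER_CUBIC))
```

```text
side rel nose [ 0.0005 -0.0001] dz+3mm: [-0.001   0.0029]
[[329.3472 299.6742]
 [323.5723 215.4539]
 [318.4658 141.0675]]
scene rel nose [-0.0012 -0.0008] dz+3mm: [0.0033 0.0004]
[[333.4044 278.6911]
 [335.5648 198.1435]
 [337.4162 129.0406]]
[ 0.5967 -0.0062  0.1407] [ 0.596  -0.0085  0.1426]
[[278.5921 213.456 ]
 [278.6083 203.1001]]
```

View pics/w4z.png

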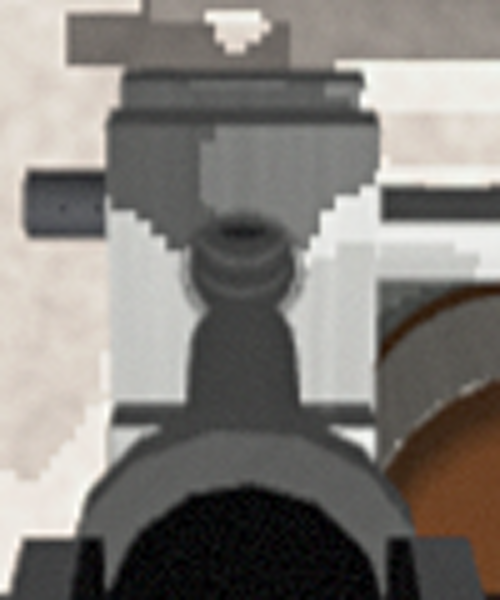

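The nose is within about 1 mm of the hole in both views and the shank is vertical. I'll insert it.

Run:
```python
from h import *
from workcell import arm
o=[0,np.pi/2,0]
r=arm.servo_line([.5953,-.0051,.342],o,feed=.05,until_force=7)
s=arm.sense();print(r,s["t"],s["eef_pos"],s["force"],s["ft_torque"],s["finger_gap"])
if not r:
    arm.sleep(.2);s=arm.sense();print(s["force"])
    r=arm.servo_line([.5953,-.0051,.300],o,feed=.03,until_force=28)
    s=arm.sense();print(r,s["t"],s["eef_pos"],s["force"],s["ft_torque"],s["finger_gap"])
for n,b in [("side",(200,140,310,240)),("scene",(230,145,340,245))]:
    im=arm.get_image(n);x0,y0,x1,y1=b
    cv2.imwrite(f"pics/{n}5z.png",cv2.resize(im["color"][y0:y1,x0:x1,::-1],None,fx=6,fy=6,interpolation=cv2.INTER_CUBIC))
```

```text
False 17.9083 [ 0.59545614 -0.00518966  0.34238381] [-0.84760019  0.31393983 -0.82591319] [-0.03639083 -0.0257582  -0.03629811] 0.2853118239444786
[ 0.22509859  0.0053607  -0.98696911]
True 19.2583 [ 0.59571544 -0.00512834  0.30615598] [-1.53984317 -0.2157441   4.69918751] [0.09326613 0.1217433  0.02497311] 0.28645215253450623
```

View pics/side5z.png

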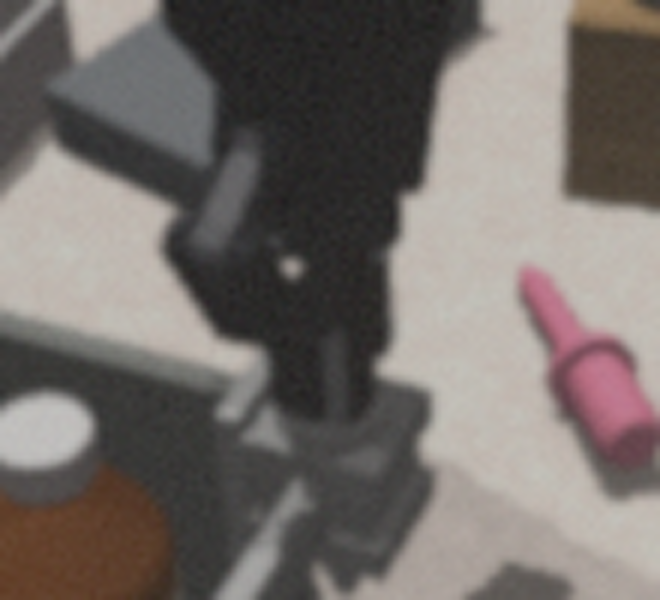

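View pics/scene5z.png

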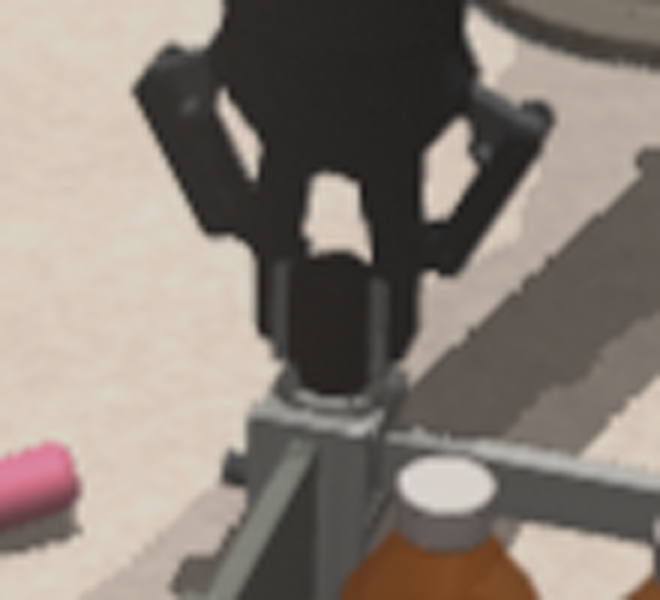

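Contact came at TCP z = 0.306, the predicted seated height. I'll release, retreat and look.

Run:
```python
from h import *
from workcell import arm
o=[0,np.pi/2,0]
arm.release();arm.sleep(.2)
p=arm.sense()["eef_pos"]
arm.servo_line([p[0],p[1],.44],o,feed=.15)
arm.movep([.47,-.02,.44],o);arm.sleep(.3)
d={}
for n,b in [("side",(200,160,300,250)),("scene",(250,185,340,265)),("wrist",(230,230,370,370))]:
    im=arm.get_image(n);d[n]=im;x0,y0,x1,y1=b
    cv2.imwrite(f"pics/{n}6z.png",cv2.resize(im["color"][y0:y1,x0:x1,::-1],None,fx=560/(x1-x0),fy=560/(x1-x0),interpolation=cv2.INTER_CUBIC))
cv2.imwrite("pics/side6.png",d["side"]["color"][:,:,::-1])
pickle.dump(d,open("im6.pkl","wb"))
s=arm.sense();print(s["t"],s["eef_pos"],s["force"],s["finger_gap"])
```

```text
22.25 [ 0.4703397  -0.01993325  0.43995415] [-0.60478342  0.77688711 -0.65640978] 0.9964538605367848
```

View pics/side6z.png

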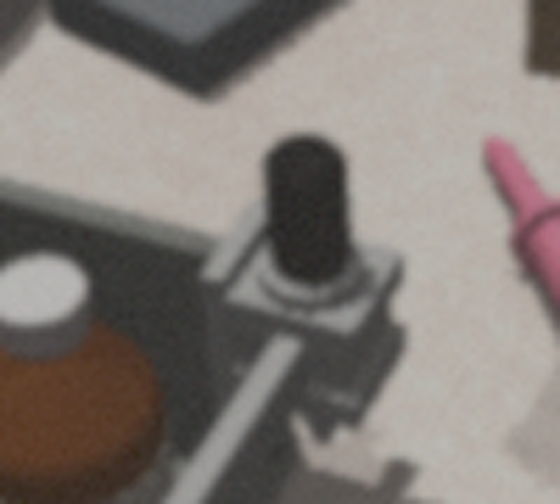

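View pics/scene6z.png

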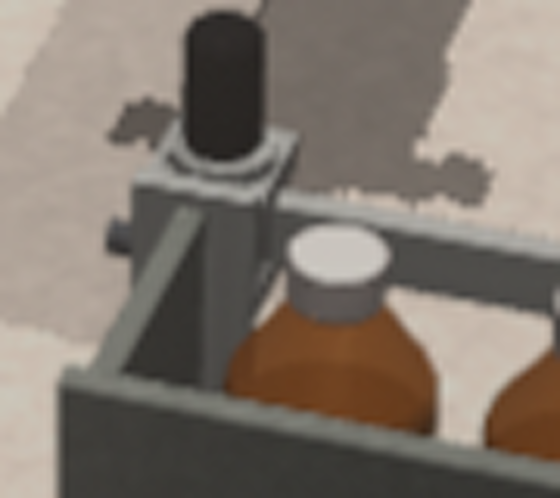

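View pics/side6.png

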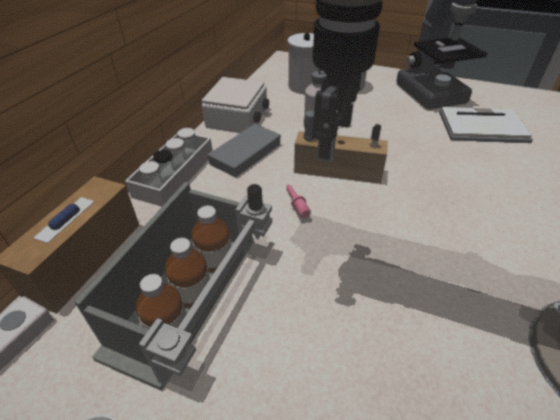

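View pics/wrist6z.png

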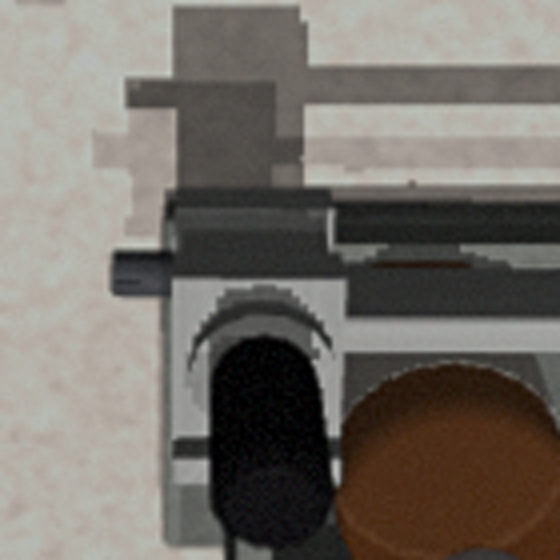

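Run:
```python
from h import *
np.set_printoptions(precision=4,suppress=True)
d=pickle.load(open("im6.pkl","rb"))
a=(200+307.5/5.6-.5,160+150.5/5.6-.5);k=560/90;b=(250+225.5/k-.5,185+27.5/k-.5)
fs=(140+384.5/3.3-.5,190+63.5/3.3-.5);fc=(250+141.5/4-.5,185+103.5/4-.5)
def tri(p,q):
    o1,d1=ray(d["side"],*p);o2,d2=ray(d["scene"],*q)
    t=np.linalg.lstsq(np.c_[d1,-d2],o2-o1,rcond=None)[0];return (o1+t[0]*d1+o2+t[1]*d2)/2
K,F=tri(a,b),tri(fs,fc);print(K,F,K-F)
for n,p,f in [("side",a,fs),("scene",b,fc)]:
    im=d[n];F=onz(im,*f,.119);print(n,"expected top px",proj(im,[F+[0,0,.05]]),"seen",p)
```

```text
[ 0.5965 -0.007   0.1676] [ 0.5961 -0.0072  0.117 ] [0.0005 0.0002 0.0507]
side expected top px [[254.5318 186.9102]] seen (254.41071428571428, 186.375)
scene expected top px [[285.4618 188.7655]] seen (285.74107142857144, 188.91964285714286)
```

The knob top measures 50.7 mm above the fork against 50 mm expected. There is time left, so I'll press the top with closed fingers to confirm it is seated.

Run:
```python
from h import *
from workcell import arm
o=[0,np.pi/2,0]
arm.grab()
arm.movep([.5957,-.0053,.44],o)
arm.servo_line([.5957,-.0053,.36],o,feed=.12)
arm.sleep(.2)
r=arm.servo_line([.5957,-.0053,.330],o,feed=.02,until_force=5)
s=arm.sense();print(r,s["t"],s["eef_pos"],s["force"])
r=arm.servo_line([.5957,-.0053,.330],o,feed=.02,until_force=22)
s=arm.sense();print(r,s["t"],s["eef_pos"],s["force"])
arm.servo_line([.5957,-.0053,.44],o,feed=.15)
arm.release()
arm.movep([.45,-.02,.44],o);arm.sleep(.3)
for n,b in [("side",(140,160,320,370)),("scene",(250,185,450,335))]:
    im=arm.get_image(n);x0,y0,x1,y1=b
    cv2.imwrite(f"pics/{n}7z.png",cv2.resize(im["color"][y0:y1,x0:x1,::-1],None,fx=2.8,fy=2.8,interpolation=cv2.INTER_CUBIC))
print(arm.sense()["t"],arm.sense()["finger_gap"])
```

```text
True 25.525 [ 0.59581913 -0.00533425  0.34256049] [-0.42728116  0.41890867  4.59633333]
True 25.8167 [ 0.59598838 -0.00569727  0.34259215] [-0.69803687 -0.12711986  4.50460069]
28.5 0.9981024623093999
```

View pics/side7z.png

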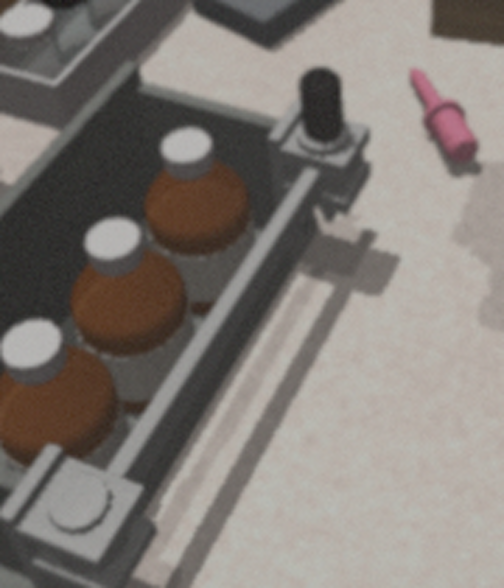

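View pics/scene7z.png

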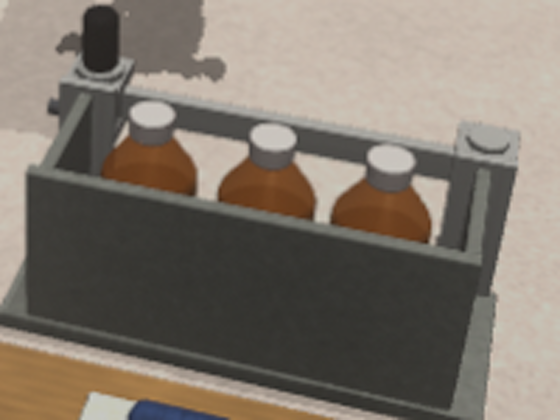

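The fingertips met the knob top at TCP z = 0.3426, or z = 0.1696 (0.169 expected), and it did not move under a 22 N push. The bar is shut, the bottles are upright and the gripper is open and clear, so I'll hand in.

```bash
python3 -c "
from workcell import arm
arm.close_job()"
```

```text
the job is handed in; nothing more can be done
```

The rack is secured. I pushed the retaining bar shut against its stop, then took the headed pin from the block's middle hole and pushed it through the fork and lug until it stopped hard at a 28 N limit. I released it and handed the job in at about 28.5 s.

**Last checks:**
- **Pin height:** the cameras put the knob top 50.7 mm above the fork (50 mm expected). A press with closed fingers found the top at 0.1696 m (0.169 m expected), and it did not give under a further 22 N.
- **Scene:** the last pictures show the bar shut, all three bottles upright and the gripper open and clear.

**What disagreed:**
- **Cameras:** the scene and side views differed by about 3–4 mm in absolute position. I aimed the insertion by the pin's offset from the fork hole within each view.
- **Pink look-alike:** it stood on its nose at the start and fell over between about 5.9 s and 10.2 s. The arm was never near it, so I believe it toppled by itself. I left it alone; it is still lying on the bench.

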